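# Wake, count, print: a count label from the bench scale

## Task

The cup of brass standoffs on the counting scale needs its count label: with the fingertips lightly tap the scale's round wake key, then its square count key, then the long bar-shaped print key on top of the label printer, in that order, letting each key spring back before the next. Press no other key and do not touch the pan or the cup, or the count is spoilt. Pick nothing up, do not shift the printer, and leave everything else on the desk as it stands.

Things in the scene. Friction and masses are not known exactly. Their poses are not given: they have to be found in the camera images.
- scale: Grey counting scale, fixed, 300 deep x 236 wide, 72 mm high behind, 46 at the front lip. Origin: centre of its underside; x points from its front (towards the robot) to its back, y to its left as seen from the robot. On the dark front panel, sloping up to the back by 10 degrees: four white keys in a row, 8 mm proud, at x = -112 mm; from the left: round, oblong, square, narrow.
- pan: Steel pan of the scale, 166 deep x 212 wide x 6 thick, its top 86 mm above the desk. Origin: centre of its underside, 66 mm behind the scale's origin. Not to be touched.
- cup: Round open grey parts cup with brass standoffs in it, 80 mm across the rim, 44 high, loose on the pan. Origin: centre of its underside. Not to be touched.
- wake_top (a point): Round wake key, 24 mm across, left end of the scale's key row (y = +84 mm). Site: centre of its top face, moving with it; z axis: outward normal (the key goes in along -z), 10 degrees off vertical, leaning to the scale's front; y axis: along the key row, to the left as seen from the robot.
- wake (a joint): Travel of the round wake key. Springs back by itself. Joint value 0 = up, grows to 0.005 m = fully down; it registers at 0.0025 m. It starts to move at 1.2 N and needs 2.5 N at 2.5 mm and 3.7 N at 5 mm, then meets a hard stop.
- count_top (a point): Square count key, 23 x 23 mm, third from the left in the scale's key row (y = -29 mm). Site: centre of its top face, moving with it; z axis: outward normal (the key goes in along -z), 10 degrees off vertical, leaning to the scale's front; y axis: along the key row, to the left as seen from the robot.
- count (a joint): Travel of the square count key. Springs back by itself. Joint value 0 = up, grows to 0.005 m = fully down; it registers at 0.0025 m. It starts to move at 1.2 N and needs 2.5 N at 2.5 mm and 3.7 N at 5 mm, then meets a hard stop.
- tare (a joint): Travel of the scale's oblong tare key, 36 wide x 18 mm, second from the left (y = +29 mm). Not to be pressed. Springs back by itself. Joint value 0 = up, grows to 0.005 m = fully down; it registers at 0.0025 m. It starts to move at 1.2 N and needs 2.5 N at 2.5 mm and 3.7 N at 5 mm, then meets a hard stop.
- units (a joint): Travel of the scale's narrow units key, 12 wide x 23 mm, right end of the row (y = -84 mm). Not to be pressed. Springs back by itself. Joint value 0 = up, grows to 0.005 m = fully down; it registers at 0.0025 m. It starts to move at 1.2 N and needs 2.5 N at 2.5 mm and 3.7 N at 5 mm, then meets a hard stop.
- printer: Label printer, dark below, grey above, 185 deep x 118 wide x 118 mm high, 1.3 kg, loose (slides if shoved), right or left of the scale. Origin: centre of its underside; x from its front (label slot, towards the robot) to its back, y to its left. Two white keys 8 mm proud of its level top near the front, at x = -62 mm: the long bar-shaped print key (y = +16 mm), the small round power key (y = -35).
- print_top (a point): Long bar-shaped print key, 42 wide x 16 mm, on top of the printer near its front. Site: centre of its top face, moving with it; z axis: outward normal (the key goes in along -z), here vertical; y runs along the bar.
- print (a joint): Travel of the long print key. Springs back by itself. Joint value 0 = up, grows to 0.005 m = fully down; it registers at 0.0025 m. It starts to move at 1.2 N and needs 2.5 N at 2.5 mm and 3.7 N at 5 mm, then meets a hard stop.
- power (a joint): Travel of the printer's small round power key, 13 mm across. Not to be pressed. Springs back by itself. Joint value 0 = up, grows to 0.005 m = fully down; it registers at 0.0025 m. It starts to move at 1.2 N and needs 2.5 N at 2.5 mm and 3.7 N at 5 mm, then meets a hard stop.
- tape: Roll of brown tape, 64 mm across, 19 high, loose on the printer's top behind the keys. Origin: middle of its underside. Leave alone.
- marker: White marker pen with black cap, 140 mm long, 17 thick, lying on the desk along the scale's front edge. Origin: middle of its underside. Leave alone.
- tweezers: Steel tweezers, 130 mm, lying on the desk in front of the printer. Origin: middle of its underside. Leave alone.
- scissors: Scissors with orange handles, 190 mm, lying at the right. Origin: under its pivot screw. Leave alone.
- mug: White mug, 82 mm across, 92 high, at the left. Origin: middle of its underside. Leave alone.
- spool: Metal solder spool, 62 mm across, 48 high, standing at the left. Origin: middle of its underside. Leave alone.
- board: Small green circuit board, 62 x 50 mm, lying at the front left. Origin: middle of its underside. Leave alone.

How it is judged:
By the outcome, as a careful person would: the job done as asked, in the order asked, and still so for the second after the job is handed in, with the robot touching nothing.
It also fails if it takes over 48 s, if anything falls off the work surface, if the arm or the gripper's body presses on something with over 40 N, if the wrist force passes 120 N, or if a joint passes its speed limit or range.

## Robot

A 6-joint arm with a two-finger parallel gripper is mounted at the origin on the work surface. World frame = base frame: x ahead of the robot, y to its left, z up, the work surface at z = 0. Lengths are in m, angles in rad, forces in N, time in s.
With the tool pointing down it reaches from about 0.35 to 0.975 m from the base axis. Payload 17.4 kg.
Tool frame: the origin (TCP) lies midway between the tips of the shut fingers; the grasp point (between the pads) lies 19 mm behind it (env.pinch_z is the distance from the TCP to the grasp point, in m); z points along the fingers, y is the line along which they close (so a half turn about z gives the same grasp; the last joint's range is limited). The gripper opens to 85 mm and grips with 20 to 120 N. Pads are 22 mm wide; open, the fingers measure 114 mm over their backs; the gripper's body (76 mm by 85 mm) begins 54 mm behind the grasp point. The pads swing forward as they close: fully open they stand 13 mm farther back than shut.
Start: joints at [1.157, 0.116, 1.442, -0, 1.584, -0.038], TCP at [0.248, 0.628, 0.231] pointing down, gripper open.
Joint ranges: [-2.83, 2.83], [-0.83, 2.19], [0.07, 2.5], [-1.14, 4.28], [0.01, 3], [-2.97, 2.97]. Speed limits (rad/s): [1.89, 1.89, 2.22, 3.14, 3.14, 3.14].

## Interface

Orientations are given as [roll, pitch, yaw] about the fixed x, y, z axes, in that order (R = Rz(yaw) Ry(pitch) Rx(roll)).
In Python, from rig import env gives the robot as it stands.
- The arm moves only by the tool send_rows, never from a script. Its argument "commands" is a list of rows, each an object of numbers: "rx", "ry", "rz": the turn, a rotation vector about the tool's x, y, z in rad; "x", "y", "z": the shift along the tool's x, y, z in cm; "claw": the opening, from 0 (shut) to 1 (fully open). A call has 1 to 20 rows; each row is the pose to reach, as a shift and turn from the pose commanded when the call began, along the tool's axes at that moment; what a row does not reach only later rows make up. A row lasts 1/8 s, in which the tool goes at most 62.5 mm and 10.7 degrees, less where a joint would pass 70% of its speed; a pose out of reach is approached as far as the arm can. A call with a gripper value outside its range is refused whole. The fingers move at their own pace and stop on an object; "squeeze" is the grip in N (left out, the last holds). Time passes only in rows, so rows that repeat a pose let the fingers close. It gives the time, the measured TCP pose, the force, the opening and the grip force at its end, in the units of the state.
- env.read_state(): the state, without advancing time (a new reading comes with each control period).
- env.capture(name): name is "scene" or "side" or "wrist"; returns a dict with "frame" (420x560x3 uint8, blue, green, red), "K" (3x3 intrinsics, pixels), "dist" ([k1, k2, p1, p2, k3] as OpenCV has them; the pictures are not rectified), "rvec" (rotation vector, rad) and "tvec" (3), from world to camera coordinates, as OpenCV has them. Camera axes: x right, y down, z forward; pixel columns grow to the right and rows downward; lengths in m; the calibration is good to about 2 mm. A picture is of the moment at which its call begins. There is no depth.
- env.close_job(): hands the job in; it is judged then, once.
The state is a dict: "time_s": time; "joints": joint angles; "qvel": joint speeds; "joint_torque": joint torques, N m; "position": TCP position; "orientation": TCP orientation; "wrist_force": force on the tool from outside, world axes, zero at the start; "moment": the same for the moment, N m; "opening": finger opening in m; "gripper_force": force on a finger pad.
Only numpy, scipy, OpenCV 4.12 (cv2) and the standard library are available. Lean on these libraries where they do the work, as an engineer would, in place of code of your own. Each camera call takes 0.05 s, during which the arm holds its last target. There are 200 camera calls.

## Working session

There is one attempt and no reset: what is moved stays moved. The work goes in short steps, Python scripts to look and compute and a tool call to move; the robot and the scene stay as the last step left them, time stands still between calls to the robot, and variables do not carry over. Pictures are saved under pics/ and viewed, at most 10 in all, crops included, and the job is handed in when it is done.

Besides the shell and the picture viewer there is one more tool, called by a JSON object that holds its "method" and its "body". send_rows: Moves the arm, as the interface text tells. Its arguments: {"type":"object","properties":{"commands":{"type":"array","items":{"type":"object","properties":{"rx":{"type":"number"},"ry":{"type":"number"},"rz":{"type":"number"},"x":{"type":"number"},"y":{"type":"number"},"z":{"type":"number"},"claw":{"type":"number"}}}},"squeeze":{"type":"number"}},"required":["commands"]}

```bash
mkdir -p pics; ls
python3 - <<'E'
from rig import env
import cv2,pickle
for n in("scene","side"):
    c=env.capture(n);cv2.imwrite(f"pics/{n}0.png",c["frame"]);pickle.dump(c,open(f"{n}.pkl","wb"))
    print(n,c["K"].tolist(),c["dist"],c["rvec"],c["tvec"])
print(env.read_state())
E
```

```text
pics
scene [[387.0907042652918, 0.0, 282.95842143067546], [0.0, 387.0907042652918, 207.0001621408099], [0.0, 0.0, 1.0]] [-0.05555152  0.          0.          0.          0.        ] [ 1.77587778  1.99880809 -0.64317557] [ 0.07021001 -0.33004306  1.41745201]
side [[468.3452959836685, 0.0, 277.72105937078493], [0.0, 468.3452959836685, 209.32262523145906], [0.0, 0.0, 1.0]] [-0.13144263  0.          0.          0.          0.        ] [ 2.36321848 -0.18757616  0.05207412] [-0.49990025  0.12329905  1.57690303]
{'time_s': 0.1, 'joints': array([ 1.15716846e+00,  1.16410034e-01,  1.44220485e+00, -4.71758119e-06,
        1.58400291e+00, -3.77707046e-02]), 'qvel': array([-6.20594430e-05, -1.16393558e-03, -9.69551270e-04, -2.10520443e-03,
        1.66334361e-03, -3.21502371e-04]), 'joint_torque': array([ 1.66113670e-03, -7.33662844e+01, -6.33784533e+01, -5.36268169e-05,
        5.25812109e-03, -1.79716142e-05]), 'position': array([0.24769238, 0.62772212, 0.2306509 ]), 'orientation': array([-3.14056807e+00, -3.39970527e-05,  2.76573541e+00]), 'wrist_force': array([8.25074624e-05, 2.54358371e-01, 1.98149736e-01]), 'moment': array([-0.02225447, -0.01059364, -0.03126265]), 'gripper_force': 0.0, 'opening': 0.08523222637059019}
```

View pics/scene0.png

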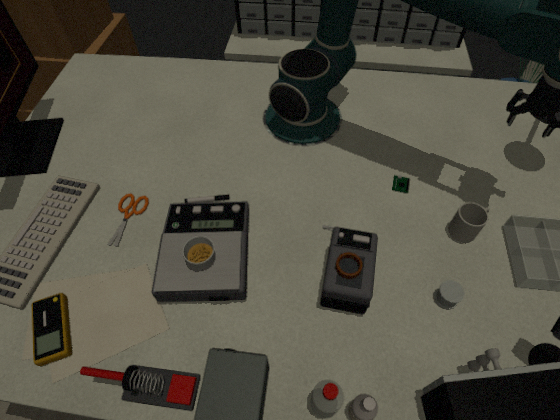

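View pics/side0.png

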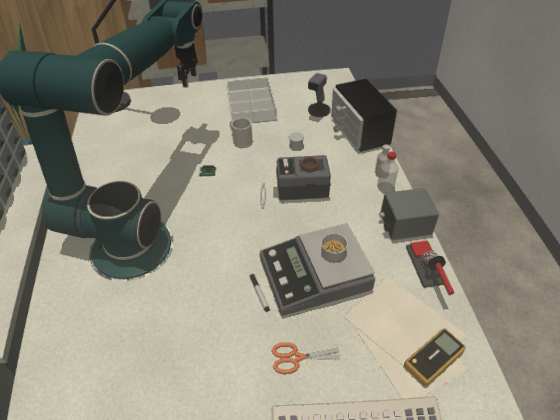

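The scene picture shows the scale at about (203,250), with its key row near (172–240,207), and the printer at about (350,268), with its keys near (340–362,238). In the side picture the scale keys run from (272,253) to (290,295), and the printer keys are near (287,165). Next I'll segment the white blobs.

```bash
cat > h.py <<'E'
import cv2,numpy as np,pickle
def ray(c,px):
    u=cv2.undistortPoints(np.array([[px]],float),c["K"],c["dist"])[0,0]
    R=cv2.Rodrigues(c["rvec"])[0];o=-R.T@np.ravel(c["tvec"]);return o,R.T@np.array([*u,1.])
def onz(c,px,z):
    o,d=ray(c,px);return o+d*(z-o[2])/d[2]
def tri(c1,p1,c2,p2):
    o1,d1=ray(c1,p1);o2,d2=ray(c2,p2);d1/=np.linalg.norm(d1);d2/=np.linalg.norm(d2)
    s=np.linalg.lstsq(np.stack([d1,-d2],1),o2-o1,rcond=None)[0]
    a,b=o1+s[0]*d1,o2+s[1]*d2;return (a+b)/2,np.linalg.norm(a-b)
def blobs(c,box,th,amin=6,amax=400):
    x0,y0,x1,y1=box;g=cv2.cvtColor(c["frame"],cv2.COLOR_BGR2GRAY)[y0:y1,x0:x1]
    g=cv2.resize(g,None,fx=4,fy=4,interpolation=cv2.INTER_CUBIC)
    n,l,s,ce=cv2.connectedComponentsWithStats((g>th).astype(np.uint8))
    return [(round((ce[i,0]+.5)/4-.5+x0,2),round((ce[i,1]+.5)/4-.5+y0,2),s[i,4]/16,(s[i,2:4]/4).tolist()) for i in range(1,n) if amin<s[i,4]/16<amax]
E
python3 - <<'E'
from h import *
S=pickle.load(open("scene.pkl","rb"));D=pickle.load(open("side.pkl","rb"))
def crop(c,b):
    x0,y0,x1,y1=b;return cv2.resize(c["frame"][y0:y1,x0:x1],(400,300),interpolation=cv2.INTER_CUBIC)
bs=[(S,(160,190,260,265)),(S,(315,215,395,275)),(D,(250,235,330,295+0)),(D,(265,145,345,205))]
cv2.imwrite("pics/crops.png",np.vstack([np.hstack([crop(*bs[0]),crop(*bs[1])]),np.hstack([crop(*bs[2]),crop(*bs[3])])]))
for c,b in[(S,(165,200,245,218)),(S,(330,225,375,250)),(D,(262,245,296,303)),(D,(274,155,300,178))]:
    print(blobs(c,b,130))
E
```

```text
[]
[]
[(np.float64(266.14), np.float64(246.24), np.float64(36.375), [12.75, 5.25]), (np.float64(271.92), np.float64(252.33), np.float64(33.5625), [7.0, 6.25]), (np.float64(277.11), np.float64(265.55), np.float64(51.25), [8.25, 10.25]), (np.float64(266.19), np.float64(289.65), np.float64(271.0), [13.75, 37.75]), (np.float64(282.81), np.float64(280.2), np.float64(46.4375), [8.5, 8.25]), (np.float64(288.61), np.float64(294.82), np.float64(25.8125), [7.75, 5.5])]
[(np.float64(280.31), np.float64(160.97), np.float64(114.8125), [26.0, 23.0]), (np.float64(285.2), np.float64(161.95), np.float64(29.1875), [5.0, 7.75])]
```

View pics/crops.png

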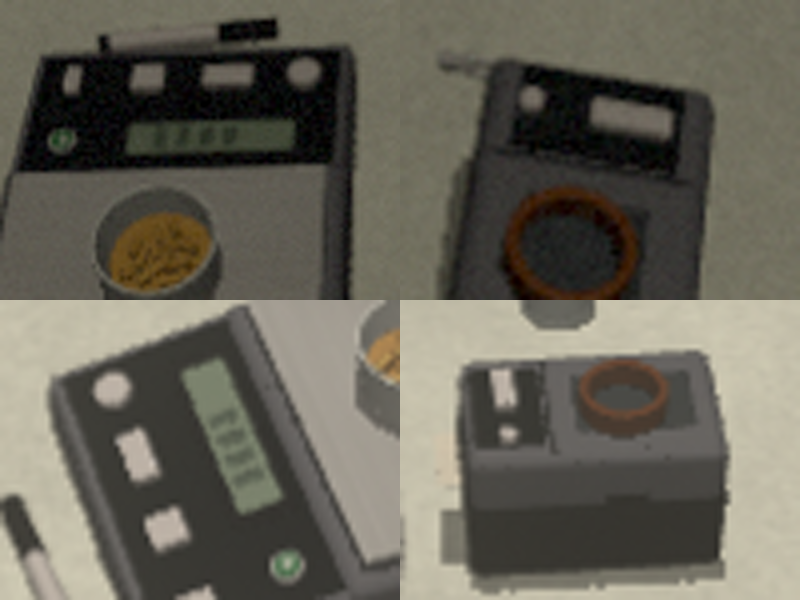

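The crops show the keys clearly. On the scale, the scene view gives round, oblong, square, narrow from right to left. On the printer, the print bar is at about scene (361.5,239) and the power key at (341,234).

Run:
```python
from h import *
S=pickle.load(open("scene.pkl","rb"));D=pickle.load(open("side.pkl","rb"))
a=sorted(blobs(S,(172,205,242,214),88),key=lambda b:-b[0])
p=sorted(blobs(S,(337,230,372,245),88),key=lambda b:-b[0])
d=sorted([b for b in blobs(D,(269,248,296,303),115) if b[2]<60],key=lambda b:b[1])
q=sorted(blobs(D,(281,158,291,174),110),key=lambda b:b[1])
for r in(a,p,d,q):print([tuple(map(float,b[:3])) for b in r])
for n,A,B,z in(("sc",a,d,.0606),("pr",p,q,.126)):
    for x,y in zip(A,B):
        t,e=tri(S,x[:2],D,y[:2]);print(n,t.round(4),round(e*1e3,1),onz(S,x[:2],z).round(4),onz(D,y[:2],z).round(4))
```

```text
[(235.46, 207.38, 26.5625), (216.54, 208.15, 40.6875), (196.54, 208.64, 31.5625), (177.51, 209.47, 14.875)]
[(366.81, 230.41, 19.0), (360.92, 237.88, 66.125), (340.95, 234.05, 10.625)]
[(271.97, 252.37, 38.3125), (293.65, 263.87, 16.8125), (277.14, 265.58, 56.8125), (282.84, 280.25, 51.0625), (288.63, 294.85, 29.6875)]
[(285.23, 161.88, 35.875), (286.21, 171.28, 8.3125)]
sc [ 0.4647 -0.1519  0.0567] 1.4 [ 0.4666 -0.1506  0.0606] [ 0.4648 -0.1555  0.0606]
sc [ 0.5072 -0.2085  0.0787] 40.6 [ 0.4754 -0.2045  0.0606] [ 0.5241 -0.2114  0.0606]
sc [ 0.484  -0.2444  0.0883] 35.9 [ 0.4837 -0.2619  0.0606] [ 0.4731 -0.2096  0.0606]
sc [ 0.4924 -0.298   0.0867] 35.1 [ 0.4928 -0.3163  0.0606] [ 0.4816 -0.2667  0.0606]
pr [0.5573 0.2059 0.1282] 24.7 [0.5436 0.214  0.126 ] [0.5648 0.1943 0.126 ]
pr [0.5588 0.1965 0.0913] 25.2 [0.5676 0.1992 0.126 ] [0.5599 0.1434 0.126 ]
```

```bash
cat >> h.py <<'E'
from scipy.spatial.transform import Rotation as Ro
def pose(heading_y,sx_heading=0,tilt=0):
    # tool y along heading_y, tool z = down tilted towards sx_heading by tilt (rad)
    z=np.array([np.sin(tilt)*np.cos(sx_heading),np.sin(tilt)*np.sin(sx_heading),-np.cos(tilt)])
    y=np.array([np.cos(heading_y),np.sin(heading_y),0]);y-=z*(y@z);y/=np.linalg.norm(y)
    return np.stack([np.cross(y,z),y,z],1)
def rel(st,p,R):
    R0=Ro.from_euler("xyz",st["orientation"]).as_matrix()
    return (R0.T@(np.array(p)-st["position"])*100).round(2),Ro.from_matrix(R0.T@R).as_rotvec().round(4)
def key(p,R,h): return np.array(p)-R[:,2]*h
r=np.radians
RS=pose(r(8.7),r(8.7),r(10)); RP=pose(r(84.5))
WAKE=[.4655,-.153,.0606];COUNT=[.4826,-.2643,.0606];PRINT=[.566,.197,.126]
E
python3 - <<'E'
from h import *
from rig import env
print(rel(env.read_state(),key(WAKE,RS,.12),RS))
E
```

```text
(array([-47.12, -65.67,   5.25]), array([-0.1593, -0.0905,  1.0404]))
```

{"method": "send_rows", "body": {"commands": [{"x": -47.1, "y": -65.7, "z": 5.25, "rx": -0.159, "ry": -0.09, "rz": 1.04, "claw": 0}, {"x": -47.1, "y": -65.7, "z": 5.25, "rx": -0.159, "ry": -0.09, "rz": 1.04, "claw": 0}, {"x": -47.1, "y": -65.7, "z": 5.25, "rx": -0.159, "ry": -0.09, "rz": 1.04, "claw": 0}, {"x": -47.1, "y": -65.7, "z": 5.25, "rx": -0.159, "ry": -0.09, "rz": 1.04, "claw": 0}, {"x": -47.1, "y": -65.7, "z": 5.25, "rx": -0.159, "ry": -0.09, "rz": 1.04, "claw": 0}, {"x": -47.1, "y": -65.7, "z": 5.25, "rx": -0.159, "ry": -0.09, "rz": 1.04, "claw": 0}, {"x": -47.1, "y": -65.7, "z": 5.25, "rx": -0.159, "ry": -0.09, "rz": 1.04, "claw": 0}, {"x": -47.1, "y": -65.7, "z": 5.25, "rx": -0.159, "ry": -0.09, "rz": 1.04, "claw": 0}, {"x": -47.1, "y": -65.7, "z": 5.25, "rx": -0.159, "ry": -0.09, "rz": 1.04, "claw": 0}, {"x": -47.1, "y": -65.7, "z": 5.25, "rx": -0.159, "ry": -0.09, "rz": 1.04, "claw": 0}, {"x": -47.1, "y": -65.7, "z": 5.25, "rx": -0.159, "ry": -0.09, "rz": 1.04, "claw": 0}, {"x": -47.1, "y": -65.7, "z": 5.25, "rx": -0.159, "ry": -0.09, "rz": 1.04, "claw": 0}, {"x": -47.1, "y": -65.7, "z": 5.25, "rx": -0.159, "ry": -0.09, "rz": 1.04, "claw": 0}, {"x": -47.1, "y": -65.7, "z": 5.25, "rx": -0.159, "ry": -0.09, "rz": 1.04, "claw": 0}, {"x": -47.1, "y": -65.7, "z": 5.25, "rx": -0.159, "ry": -0.09, "rz": 1.04, "claw": 0}, {"x": -47.1, "y": -65.7, "z": 5.25, "rx": -0.159, "ry": -0.09, "rz": 1.04, "claw": 0}, {"x": -47.1, "y": -65.7, "z": 5.25, "rx": -0.159, "ry": -0.09, "rz": 1.04, "claw": 0}, {"x": -47.1, "y": -65.7, "z": 5.25, "rx": -0.159, "ry": -0.09, "rz": 1.04, "claw": 0}]}}

```text
time_s: 2.35
position: [0.4448, -0.1553, 0.1791]
orientation: [2.967, -0.001, 1.724]
wrist_force: [-1.1, -0.0, 1.1]
opening: -0.0
gripper_force: 0.0
```

Run:
```python
from h import *
from rig import env
c=env.capture("wrist");cv2.imwrite("pics/w1.png",c["frame"]);pickle.dump(c,open("w1.pkl","wb"))
s=env.read_state();print(s["time_s"],s["position"],s["orientation"],s["wrist_force"],s["opening"],s["joints"].round(2))
for n,p in(("wake",WAKE),("count",COUNT),("tcp",s["position"])):
    print(n,cv2.projectPoints(np.array([p]),c["rvec"],c["tvec"],c["K"],c["dist"])[0].ravel())
```

```text
2.4 [ 0.44480472 -0.15549216  0.17904425] [ 2.96659451e+00 -8.08238711e-04  1.72421486e+00] [-0.52965815  0.20793309  1.48863027] -0.00010479874421958134 [-0.45 -0.43  2.02  0.1   1.41 -0.61]
wake [284.66133686 208.22700336]
count [284.61518249 320.02121185]
tcp [284.60004943 275.30703741]
```

View pics/w1.png

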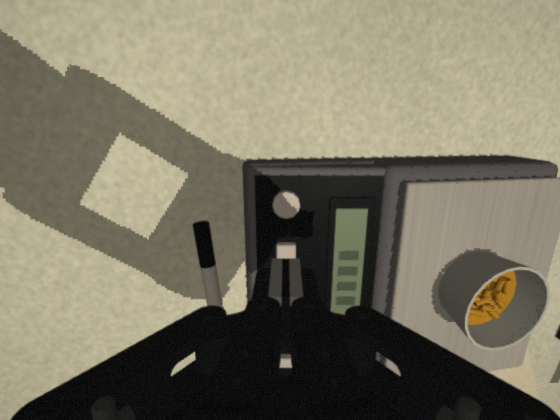

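The wrist view shows the round wake key at about (286,205), half shadowed and about 3 px from the prediction (285,208). The tare key is at (286,250), partly hidden by the shut fingers. I'll refine the wake position from this.

Run:
```python
from h import *
from rig import env
c=pickle.load(open("w1.pkl","rb"))
for th in(60,80):print([tuple(map(float,b[:3]))+tuple(b[3]) for b in blobs(c,(265,185,310,225),th)])
g=cv2.cvtColor(c["frame"],cv2.COLOR_BGR2GRAY);print(g[190:222:2,270:304:2])
s=env.read_state()
b=max(blobs(c,(265,185,310,225),60),key=lambda b:b[2]);p=onz(c,b[:2],.0606);print(p)
w=np.mean([p,[.4655,-.153,.0606]],0);print(w,rel(s,key(w,RS,.012),RS))
```

```text
[]
[]
[[ 10   8  14  11  10  35  42  51  65  56  43  36  33  34  33  35  33]
 [ 12  10  15  10  39  71  89 126 148 126  90  81  49  31  36  34  35]
 [  7  18  16  40  79  96 129 178 179 179 177 164 108  48  38  33  31]
 [ 12  19  38  83 101 101 102 151 179 179 179 183 174 116  50  33  33]
 [ 14  13  69 100 100 101 100 110 151 179 178 178 178 175 106  32  33]
 [ 14  23  92  99 102  98  98  99 127 175 179 177 178 179 151  32  34]
 [ 18  38  99  98 101 100 100  99 102 131 173 177 177 179 164  47  36]
 [  4  56  99 100  99 102  99  99  99 100 129 177 177 176 173  66  35]
 [ 13  55  99 101 100 101 100 101 100  99 112 138 151 176 175  69  29]
 [  8  32  96  98 100 101 103 101 100 100 100  99 112 149 161  42  26]
 [ 10  16  79 102 102 102 102 101 100 100 101 100 101 125 131  18  20]
 [ 12  16  50  96 100 100 101  99  98 101  99 101  99  93  48  10   9]
 [  7   6   9  51  98 101  99 100 102 102  99 101  93  37  15  11  13]
 [  9   8   9  15  48  83  98  98  99  99  97  85  39   9   5  10  16]
 [  9  12   5   9  17  19  36  56  68  49  37  20  14  17  14  16  12]
 [ 10  12   9   9  14  17   4  14  16  11  12   9   5  14  11  14  13]]Traceback (most recent call last):
  File "<stdin>", line 7, in <module>
ValueError: max() iterable argument is empty
```

Run:
```python
from h import *
from rig import env
c=pickle.load(open("w1.pkl","rb"));s=env.read_state()
b=max(blobs(c,(265,185,310,225),60,amax=2000),key=lambda b:b[2]);p=onz(c,b[:2],.0606);print(b,p)
w=np.mean([p,[.4655,-.153,.0606]],0);print(w,rel(s,key(w,RS,.012),RS))
```

```text
(np.float64(286.11), np.float64(204.1), np.float64(606.875), [28.25, 28.5]) [ 0.46619366 -0.14923034  0.0606    ]
[ 0.46584683 -0.15111517  0.0606    ] (array([ 0.1 ,  0.05, 10.84]), array([ 0.0005, -0.0011,  0.0014]))
```

{"method": "send_rows", "body": {"commands": [{"x": 0.1, "y": 0.05, "z": 5}, {"x": 0.1, "y": 0.05, "z": 9}, {"x": 0.1, "y": 0.05, "z": 11.2}, {"x": 0.1, "y": 0.05, "z": 11.2}, {"x": 0.1, "y": 0.05, "z": 11.2}, {"x": 0.1, "y": 0.05, "z": 11.2}]}}

```text
invalid input at $.commands[0]: expected keys rx, ry, rz, x, y, z, claw
```

Run:
```python
from h import *
from rig import env
c=env.capture("scene")
f=c["frame"];cv2.imwrite("pics/s2.png",cv2.resize(f[160:260,150:290],None,fx=5,fy=5,interpolation=cv2.INTER_CUBIC))
s=env.read_state();print(s["time_s"],s["position"],s["wrist_force"],rel(s,[.4658,-.151,.0606],RS))
```

```text
2.45 [ 0.44481287 -0.15565371  0.17898293] [-0.88636922  0.88702638 -1.02658895] (array([ 0.13,  0.05, 12.03]), array([ 0.0004, -0.0011,  0.0011]))
```

View pics/s2.png

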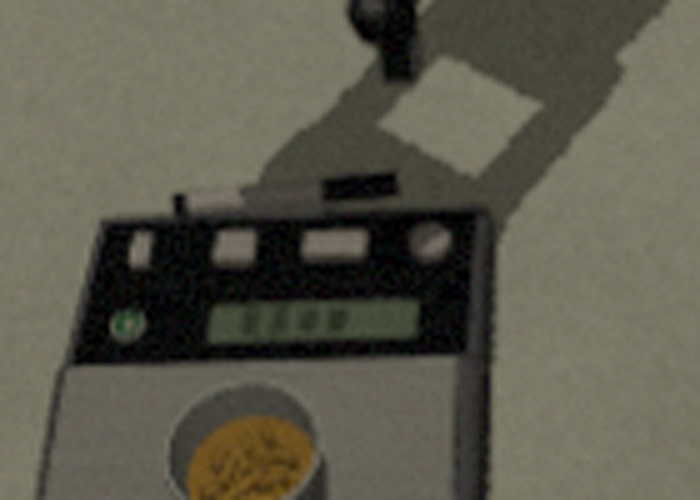

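The move was refused because every row needs all the keys, so the arm hasn't moved. The picture shows the fingers still high at crop (395,60), and the keys untouched. I'll resend it.

{"method": "send_rows", "body": {"commands": [{"x": 0.1, "y": 0.05, "z": 5, "rx": 0, "ry": 0, "rz": 0, "claw": 0}, {"x": 0.1, "y": 0.05, "z": 9, "rx": 0, "ry": 0, "rz": 0, "claw": 0}, {"x": 0.1, "y": 0.05, "z": 11.2, "rx": 0, "ry": 0, "rz": 0, "claw": 0}, {"x": 0.1, "y": 0.05, "z": 11.2, "rx": 0, "ry": 0, "rz": 0, "claw": 0}, {"x": 0.1, "y": 0.05, "z": 11.2, "rx": 0, "ry": 0, "rz": 0, "claw": 0}, {"x": 0.1, "y": 0.05, "z": 11.2, "rx": 0, "ry": 0, "rz": 0, "claw": 0}]}}

```text
time_s: 3.2
position: [0.4647, -0.1523, 0.07]
orientation: [2.965, -0.0, 1.723]
wrist_force: [0.8, -0.8, 0.2]
opening: -0.0002
gripper_force: 0.0
```

Run:
```python
from h import *
from rig import env
c=env.capture("scene");d=env.capture("side");w=env.capture("wrist")
def z(f,b):x0,y0,x1,y1=b;return cv2.resize(f[y0:y1,x0:x1],(400,400),interpolation=cv2.INTER_CUBIC)
cv2.imwrite("pics/s3.png",np.hstack([z(c["frame"],(205,170,265,230)),z(d["frame"],(240,215,300,275))]))
pickle.dump((c,d,w),open("m3.pkl","wb"))
s=env.read_state();print(s["time_s"],s["position"],s["wrist_force"],rel(s,[.4658,-.151,.0606],RS))
```

```text
3.35 [ 0.46449558 -0.15214222  0.06935117] [-0.39714732 -0.26127971 -0.5784272 ] (array([ 0.09, -0.01,  0.89]), array([ 0.001 , -0.0005,  0.0003]))
```

View pics/s3.png

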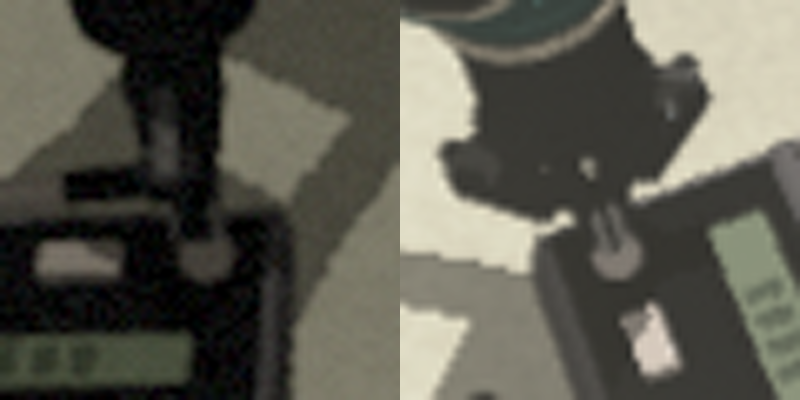

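Both views show the fingertips just above the wake key, at crop (200,225) in the scene and (615,250) in the side view. Now I'll press in small steps.

{"method": "send_rows", "body": {"commands": [{"x": 0.05, "y": 0, "z": 0.5, "rx": 0, "ry": 0, "rz": 0, "claw": 0}, {"x": 0.05, "y": 0, "z": 0.9, "rx": 0, "ry": 0, "rz": 0, "claw": 0}, {"x": 0.05, "y": 0, "z": 1.1, "rx": 0, "ry": 0, "rz": 0, "claw": 0}, {"x": 0.05, "y": 0, "z": 1.1, "rx": 0, "ry": 0, "rz": 0, "claw": 0}, {"x": 0.05, "y": 0, "z": 1.1, "rx": 0, "ry": 0, "rz": 0, "claw": 0}]}}

```text
time_s: 3.98
position: [0.466, -0.1512, 0.0578]
orientation: [2.967, -0.001, 1.723]
wrist_force: [-1.7, 1.5, 1.4]
opening: 0.0
gripper_force: 1.0
```

```bash
cat > f.py <<'E'
from h import *
from rig import env
def favg(n=8):
    F=[];P=[]
    for i in range(n):
        env.capture("side");s=env.read_state();F.append(s["wrist_force"]);P.append(s["position"])
    print(s["time_s"],"F",np.mean(F,0).round(2),"sd",np.std(F,0).round(2),"P",np.mean(P,0).round(4));return s
E
python3 -c "
from f import *
s=favg();print(rel(s,[.4658,-.151,.0606],RS))"
```

```text
4.375 F [-1.66  0.71  1.73] sd [0.49 0.17 0.74] P [ 0.4661 -0.1512  0.0578]
(array([ 0.02,  0.02, -0.28]), array([ 0.    , -0.0012,  0.0003]))
```

{"method": "send_rows", "body": {"commands": [{"x": 0, "y": 0, "z": 0.1, "rx": 0, "ry": 0, "rz": 0, "claw": 0}, {"x": 0, "y": 0, "z": 0.2, "rx": 0, "ry": 0, "rz": 0, "claw": 0}, {"x": 0, "y": 0, "z": 0.2, "rx": 0, "ry": 0, "rz": 0, "claw": 0}]}}

```text
time_s: 4.75
position: [0.4665, -0.1512, 0.0558]
orientation: [2.967, -0.001, 1.723]
wrist_force: [-1.4, 0.8, 3.7]
opening: 0.0
gripper_force: 1.5
```

```bash
python3 -c "
from f import *
s=favg();print(rel(s,[.4658,-.151,.0606],RS))"
```

```text
5.15 F [-1.46  0.05  3.06] sd [0.18 0.37 0.21] P [ 0.4665 -0.1512  0.0558]
(array([ 0.03,  0.02, -0.48]), array([ 0.0001, -0.0011,  0.0003]))
```

{"method": "send_rows", "body": {"commands": [{"x": 0, "y": 0, "z": 0.07, "rx": 0, "ry": 0, "rz": 0, "claw": 0}, {"x": 0, "y": 0, "z": 0.07, "rx": 0, "ry": 0, "rz": 0, "claw": 0}, {"x": 0, "y": 0, "z": -1, "rx": 0, "ry": 0, "rz": 0, "claw": 0}, {"x": 0, "y": 0, "z": -4, "rx": 0, "ry": 0, "rz": 0, "claw": 0}, {"x": 0, "y": 0, "z": -4, "rx": 0, "ry": 0, "rz": 0, "claw": 0}, {"x": 0, "y": 0, "z": -4, "rx": 0, "ry": 0, "rz": 0, "claw": 0}]}}

```text
time_s: 5.9
position: [0.4594, -0.1522, 0.0951]
orientation: [2.967, -0.001, 1.723]
wrist_force: [-0.4, 0.5, -0.9]
opening: -0.0001
gripper_force: 0.0
```

```bash
python3 -c "
from f import *
s=favg(6);print(rel(s,key([.4828,-.2635,.0606],RS,.04),RS))"
```

```text
6.2 F [ 0.24  0.04 -0.23] sd [0.39 0.56 0.44] P [ 0.4593 -0.1521  0.0946]
(array([-11.36,   0.02,  -0.55]), array([-0.0007, -0.0016,  0.0003]))
```

{"method": "send_rows", "body": {"commands": [{"x": -5.5, "y": 0, "z": -0.5, "rx": 0, "ry": 0, "rz": 0, "claw": 0}, {"x": -11.35, "y": 0, "z": -0.5, "rx": 0, "ry": 0, "rz": 0, "claw": 0}, {"x": -11.35, "y": 0, "z": -0.5, "rx": 0, "ry": 0, "rz": 0, "claw": 0}, {"x": -11.35, "y": 0, "z": 2.5, "rx": 0, "ry": 0, "rz": 0, "claw": 0}, {"x": -11.35, "y": 0, "z": 2.5, "rx": 0, "ry": 0, "rz": 0, "claw": 0}, {"x": -11.35, "y": 0, "z": 2.5, "rx": 0, "ry": 0, "rz": 0, "claw": 0}]}}

```text
time_s: 6.95
position: [0.4812, -0.2634, 0.0713]
orientation: [2.967, -0.001, 1.724]
wrist_force: [0.0, -0.3, 0.5]
opening: -0.0001
gripper_force: 0.0
```

```bash
python3 -c "
from f import *
s=favg(2);print(rel(s,[.4828,-.2635,.0606],RS))
c=env.capture('scene');d=env.capture('side')
def z(f,b):x0,y0,x1,y1=b;return cv2.resize(f[y0:y1,x0:x1],(400,400),interpolation=cv2.INTER_CUBIC)
cv2.imwrite('pics/s4.png',np.hstack([z(c['frame'],(165,170,225,230)),z(d['frame'],(250,245,310,305))]))
"
```

```text
7.05 F [ 0.32 -0.22  0.19] sd [0.29 0.16 0.43] P [ 0.4814 -0.2636  0.0717]
(array([-0.  , -0.06,  1.12]), array([ 0.0011, -0.0002,  0.0008]))
```

View pics/s4.png

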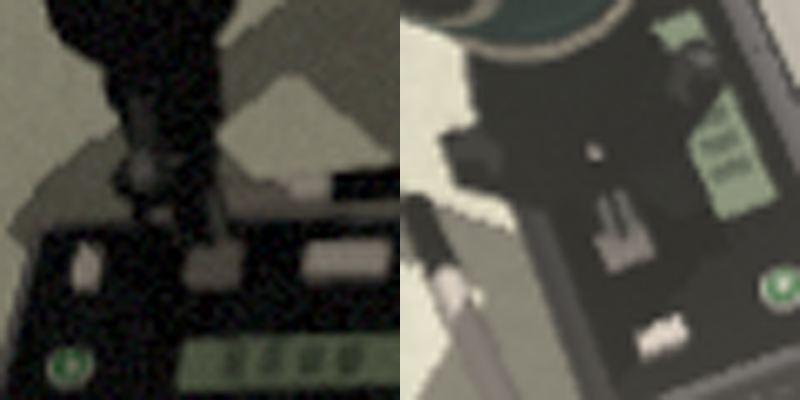

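The fingertips stand over the square count key, at crop (620,225) in the side view and clear of its neighbours.

{"method": "send_rows", "body": {"commands": [{"x": 0, "y": -0.03, "z": 0.9, "rx": 0, "ry": 0, "rz": 0, "claw": 0}, {"x": 0, "y": -0.03, "z": 1.2, "rx": 0, "ry": 0, "rz": 0, "claw": 0}, {"x": 0, "y": -0.03, "z": 1.4, "rx": 0, "ry": 0, "rz": 0, "claw": 0}, {"x": 0, "y": -0.03, "z": 1.57, "rx": 0, "ry": 0, "rz": 0, "claw": 0}, {"x": 0, "y": -0.03, "z": 1.57, "rx": 0, "ry": 0, "rz": 0, "claw": 0}]}}

```text
time_s: 7.78
position: [0.4834, -0.2633, 0.0549]
orientation: [2.967, -0.001, 1.723]
wrist_force: [-2.6, 0.7, 3.2]
opening: 0.0001
gripper_force: 1.8
```

```bash
python3 -c "
from f import *
s=favg();print(rel(s,[.4828,-.2635,.0606],RS))"
```

```text
8.175 F [-2.96  1.28  3.31] sd [0.49 0.4  0.36] P [ 0.4835 -0.2633  0.0549]
(array([-0.  ,  0.03, -0.57]), array([ 0.    , -0.0011,  0.0003]))
```

{"method": "send_rows", "body": {"commands": [{"x": 0, "y": 0, "z": -1, "rx": 0, "ry": 0, "rz": 0, "claw": 0}, {"x": 0, "y": 0, "z": -6, "rx": 0, "ry": 0, "rz": 0, "claw": 0}, {"x": 0, "y": 0, "z": -12, "rx": 0, "ry": 0, "rz": 0, "claw": 0}, {"x": 0, "y": 0, "z": -14, "rx": 0, "ry": 0, "rz": 0, "claw": 0}, {"x": 0, "y": 0, "z": -14, "rx": 0, "ry": 0, "rz": 0, "claw": 0}, {"x": 0, "y": 0, "z": -14, "rx": 0, "ry": 0, "rz": 0, "claw": 0}]}}

```text
time_s: 8.93
position: [0.4592, -0.2669, 0.191]
orientation: [2.969, -0.003, 1.723]
wrist_force: [0.5, 0.6, -1.5]
opening: 0.0001
gripper_force: 0.0
```

```bash
python3 -c "
from f import *
s=favg(2);print(s['joints'].round(2),rel(s,key(PRINT,RP,.09),RP))"
```

```text
9.025 F [-0.12  0.13  0.03] sd [0.04 0.09 0.21] P [ 0.4592 -0.2668  0.1909]
[-0.64 -0.27  1.88  0.13  1.42 -0.81] (array([44.23, 17.75,  0.68]), array([ 0.1487,  0.1116, -1.319 ]))
```

{"method": "send_rows", "body": {"commands": [{"x": 44.2, "y": 17.75, "z": 0.7, "rx": 0.149, "ry": 0.112, "rz": -1.319, "claw": 0}, {"x": 44.2, "y": 17.75, "z": 0.7, "rx": 0.149, "ry": 0.112, "rz": -1.319, "claw": 0}, {"x": 44.2, "y": 17.75, "z": 0.7, "rx": 0.149, "ry": 0.112, "rz": -1.319, "claw": 0}, {"x": 44.2, "y": 17.75, "z": 0.7, "rx": 0.149, "ry": 0.112, "rz": -1.319, "claw": 0}, {"x": 44.2, "y": 17.75, "z": 0.7, "rx": 0.149, "ry": 0.112, "rz": -1.319, "claw": 0}, {"x": 44.2, "y": 17.75, "z": 0.7, "rx": 0.149, "ry": 0.112, "rz": -1.319, "claw": 0}, {"x": 44.2, "y": 17.75, "z": 0.7, "rx": 0.149, "ry": 0.112, "rz": -1.319, "claw": 0}, {"x": 44.2, "y": 17.75, "z": 0.7, "rx": 0.149, "ry": 0.112, "rz": -1.319, "claw": 0}, {"x": 44.2, "y": 17.75, "z": 0.7, "rx": 0.149, "ry": 0.112, "rz": -1.319, "claw": 0}, {"x": 44.2, "y": 17.75, "z": 0.7, "rx": 0.149, "ry": 0.112, "rz": -1.319, "claw": 0}, {"x": 44.2, "y": 17.75, "z": 0.7, "rx": 0.149, "ry": 0.112, "rz": -1.319, "claw": 0}, {"x": 44.2, "y": 17.75, "z": 0.7, "rx": 0.149, "ry": 0.112, "rz": -1.319, "claw": 0}, {"x": 44.2, "y": 17.75, "z": 0.7, "rx": 0.149, "ry": 0.112, "rz": -1.319, "claw": 0}]}}

```text
time_s: 10.65
position: [0.5664, 0.1959, 0.2174]
orientation: [-3.14, 0.002, 3.045]
wrist_force: [0.3, 0.5, 0.1]
opening: -0.0002
gripper_force: 0.0
```

```bash
python3 -c "
from f import *
s=favg(1);c=env.capture('wrist');cv2.imwrite('pics/w5.png',c['frame']);pickle.dump(c,open('w5.pkl','wb'))
print(cv2.projectPoints(np.array([PRINT]),c['rvec'],c['tvec'],c['K'],c['dist'])[0].ravel(),rel(s,PRINT,RP))"
```

```text
10.7 F [ 0.99 -0.48 -0.14] sd [0. 0. 0.] P [0.5664 0.196  0.2174]
[286.9108313  216.49279275] (array([0.07, 0.11, 9.14]), array([-0.0013,  0.0021, -0.0008]))
```

View pics/w5.png

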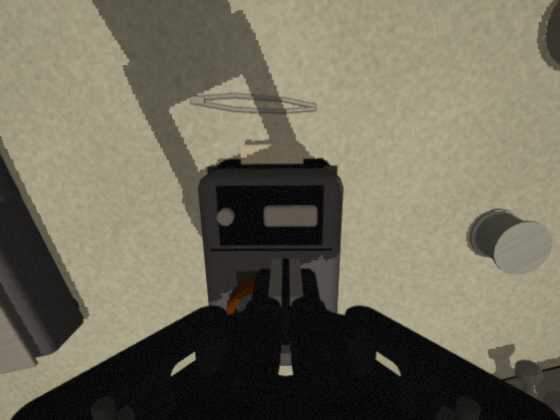

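The wrist view shows the print bar at (290,216), about 3 px from the prediction. The power key is at (226,216) and the tape at about (240,290), behind the fingers. I'll shift about 2 mm along +y and descend.

{"method": "send_rows", "body": {"commands": [{"x": 0.05, "y": 0.28, "z": 4, "rx": 0, "ry": 0, "rz": 0, "claw": 0}, {"x": 0.05, "y": 0.28, "z": 7, "rx": 0, "ry": 0, "rz": 0, "claw": 0}, {"x": 0.05, "y": 0.28, "z": 8.4, "rx": 0, "ry": 0, "rz": 0, "claw": 0}, {"x": 0.05, "y": 0.28, "z": 8.8, "rx": 0, "ry": 0, "rz": 0, "claw": 0}, {"x": 0.05, "y": 0.28, "z": 9.1, "rx": 0, "ry": 0, "rz": 0, "claw": 0}, {"x": 0.05, "y": 0.28, "z": 9.3, "rx": 0, "ry": 0, "rz": 0, "claw": 0}, {"x": 0.05, "y": 0.28, "z": 9.4, "rx": 0, "ry": 0, "rz": 0, "claw": 0}, {"x": 0.05, "y": 0.28, "z": 9.4, "rx": 0, "ry": 0, "rz": 0, "claw": 0}]}}

```text
time_s: 11.75
position: [0.5666, 0.1992, 0.1238]
orientation: [-3.141, 0.003, 3.045]
wrist_force: [1.6, 0.7, 2.4]
opening: -0.0006
gripper_force: 1.1
```

```bash
python3 -c "
from f import *
s=favg()"
```

```text
12.15 F [1.68 0.65 2.36] sd [0.43 0.57 0.55] P [0.5665 0.1991 0.1235]
```

{"method": "send_rows", "body": {"commands": [{"x": 0, "y": 0, "z": 0.1, "rx": 0, "ry": 0, "rz": 0, "claw": 0}, {"x": 0, "y": 0, "z": 0.17, "rx": 0, "ry": 0, "rz": 0, "claw": 0}, {"x": 0, "y": 0, "z": 0.17, "rx": 0, "ry": 0, "rz": 0, "claw": 0}]}}

```text
time_s: 12.52
position: [0.5664, 0.1991, 0.1215]
orientation: [-3.14, 0.002, 3.045]
wrist_force: [3.0, 1.2, 2.8]
opening: 0.0003
gripper_force: 1.6
```

```bash
python3 -c "
from f import *
s=favg()"
```

```text
12.925 F [2.22 0.74 3.38] sd [0.29 0.39 0.39] P [0.5664 0.1991 0.1216]
```

Force is 3.4 N with about 4.4 mm of travel, so the key has registered. Retracting.

{"method": "send_rows", "body": {"commands": [{"x": 0, "y": 0, "z": -1, "rx": 0, "ry": 0, "rz": 0, "claw": 0}, {"x": 0, "y": 0, "z": -6, "rx": 0, "ry": 0, "rz": 0, "claw": 0}, {"x": 0, "y": 0, "z": -10, "rx": 0, "ry": 0, "rz": 0, "claw": 0}, {"x": 0, "y": 0, "z": -10, "rx": 0, "ry": 0, "rz": 0, "claw": 0}, {"x": 0, "y": 0, "z": -10, "rx": 0, "ry": 0, "rz": 0, "claw": 0}, {"x": 0, "y": 0, "z": -10, "rx": 0, "ry": 0, "rz": 0, "claw": 0}]}}

```text
time_s: 13.68
position: [0.5657, 0.1991, 0.2202]
orientation: [-3.139, -0.0, 3.045]
wrist_force: [0.3, -0.3, 0.8]
opening: 0.0002
gripper_force: 0.0
```

```bash
python3 -c "
from f import *
s=favg(4);c=env.capture('wrist');a=pickle.load(open('w5.pkl','rb'))
for k in(a,c):
    b=max(blobs(k,(255,198,325,235),80,amax=3000),key=lambda b:b[2]);print(onz(k,b[:2],.126).round(4),b[2])
"
```

```text
13.875 F [ 0.06 -0.01 -0.44] sd [0.67 0.15 0.46] P [0.5659 0.1991 0.2206]
[0.5661 0.1995 0.126 ] 836.5625
[0.5661 0.1995 0.126 ] 797.75
```

The printer hasn't moved, and the arm is clear of everything.

```bash
python3 -c "
from rig import env
print(env.close_job())"
```

```text
the job is handed in; nothing more can be done
None
```

I tapped wake, count and print in that order, each at about 3.5 N and well past its register point by the force readings, and retracted fully after each. The printer did not shift, and the job is handed in, though the hand-in returned no verdict.

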